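# Snap the retaining clip on the drying rail beside the hook

## Task

Pick up the open C-shaped clip standing on the counter and press it, gap down, fully onto the bare right-hand stretch of the drying rail, at least 110 mm from the middle of the hook sleeve. Then slide it along the rod until you feel it press lightly on the sprung ring at the end of the sleeve's stop tube, and let go so that it stays there, bearing on the ring. Do not ram the rail or the ring, and leave the plastic ring, the clothes peg, the cup and the brush where they are.

Things in the scene. Friction and masses are not known exactly. Their poses are not given: they have to be found in the camera images.
- clip_tab (a point): Centre of the grip tab of the loose grey plastic C-clip (about 50 g): an upright block, 14 mm along its x, 20 mm along its y, 44 mm tall, rising from a 30 x 24 mm plate 22 mm below this point. The clip starts upright on its jaw tips, tab up, gap down, this point 58.5 mm above the counter. z up through the tab, y along the bore.
- clip_bore (a point): Centre of the clip's bore, 38 mm straight below the tab's centre, 20.5 mm above the jaw tips; same axes, y along the bore. The clip is 24 mm long along y (12 mm each way), 30 mm wide. It is home when this point lies on the rod's axis: the crown then sits on the rod, and pressing on only builds up force. On the rod it grips; sliding it takes some newtons, varying from start to start.
- clip_mouth (a point): Centre of the clip's gap, between its two sprung jaw tips, at its underside. The gap opens down (-z): 24 mm wide at the tips, narrowing to 14 mm 11.7 mm higher, so the 20 mm rod must spread the jaws. Pressing straight on takes some 5 to 15 N, then the jaws close under the rod.
- rod_mid (a point): Middle of the drying rail's rod, on its axis: a fixed level steel rod 20 mm in diameter, 400 mm long, axis 120 mm above the counter. y along the rod (to the robot's left), z up. White posts, 30 mm wide, 16 mm thick and 16 mm higher than the axis, stand 200 mm either way on 80 x 50 mm feet.
- sleeve: White hook sleeve fixed round the rod, 36 mm in diameter, 30 mm long; this point is its centre on the rod's axis, axes as the rod's. Out of its right end (-y) stands a metal stop tube ending in a white ring, 32 mm in diameter, on a spring (0.5 N per mm, 5 mm, then solid). How far it stands out is not measured: the clip meets the ring with its bore centre 46 to 84 mm from here.
- ring: Leave alone: loose closed plastic ring, 34 mm across, 20 mm high, lying flat. Origin: centre of its underside.
- peg: Leave alone: loose wooden clothes peg, 75 mm long, 13 mm high, lying. Origin: centre of its underside.
- scoop_cup: Leave alone: loose clear cup, 80 mm across, 70 mm tall. Origin: centre of its underside.
- scrub_brush: Leave alone: loose hand brush, lying. Origin: centre of its underside.
Not all that is in view belongs to the job. Of the things like the part that bears clip_tab, leave any that is purple or yellow; of the rest the larger one is meant.

How it is judged (in metres and radians):
On the way, in this order (a step that is already met when the one before it is completed fails the run):
1. the clip is snapped fully onto the bare right-hand stretch of the rod, at least 110 mm from the sleeve's middle (x of clip_bore in the frame of rod_mid between -0.003 and 0.003 m and z of clip_bore in the frame of rod_mid between -0.003 and 0.003 m and angle between the y axis of clip_bore and the y axis of rod_mid, either way round below 0.12 rad and y of clip_bore in the frame of sleeve below -0.108 m and y of clip_bore in the frame of rod_mid above -0.19 m), for 0.2 s.
2. still on the rod, the clip is pressed on the sleeve's sprung ring with at least 0.4 N (x of clip_bore in the frame of rod_mid between -0.003 and 0.003 m and z of clip_bore in the frame of rod_mid between -0.003 and 0.003 m and angle between the y axis of clip_bore and the y axis of rod_mid, either way round below 0.12 rad and contact force between clip and sleeve above 0.4 N), for 0.15 s.
At the end, for the whole second after the job is handed in: The clip is at rest on the rod, its bore centre within 3 mm of the rod's axis across and in height and lined up with it within 0.12 rad, on the sleeve's right-hand side (38 to 88 mm from its centre), bearing on its sprung ring with at least 0.2 N, let go (x of clip_bore in the frame of rod_mid between -0.003 and 0.003 m and z of clip_bore in the frame of rod_mid between -0.003 and 0.003 m and angle between the y axis of clip_bore and the y axis of rod_mid, either way round below 0.12 rad and y of clip_bore in the frame of sleeve between -0.088 and -0.038 m and contact force between clip and sleeve above 0.2 N and linear speed of clip below 0.01 m/s); the robot touches nothing.
It fails at once if the clip is rammed on the sleeve and its ring with more than 15 N (contact force between clip and sleeve above 15 N).
It fails at once if the clip is rammed on the rail with more than 35 N (contact force between clip and rail above 35 N).
It fails at once if the ring, the peg, the cup or the brush is moved more than 30 mm (distance of any of ring, peg, scoop_cup, scrub_brush from where it was at the start of the episode above 0.03 m).
It also fails if it takes over 72 s, if anything falls off the work surface, if the arm or the gripper's body presses on something with over 40 N, if the wrist force passes 120 N, or if a joint passes its speed limit or range.

## Robot

A 6-joint arm with a two-finger parallel gripper is mounted at the origin on the work surface. World frame = base frame: x ahead of the robot, y to its left, z up, the work surface at z = 0. Lengths are in m, angles in degrees, forces in N, time in s.
With the tool pointing down it reaches from about 0.4 to 0.825 m from the base axis. Payload 7 kg.
Tool frame: the origin (TCP) lies on the centre line of the jaws, within the pads' length; the fingertips stand 19 mm ahead of it and the grasp point (between the pads) is the TCP; z points along the fingers, y is the line along which they close (so a half turn about z gives the same grasp; the last joint's range is limited). The gripper opens to 88 mm and grips with 3 to 60 N. Pads are 19 mm wide; open, the fingers measure 130 mm over their backs; the gripper's body (78 mm by 193 mm) begins 47 mm behind the grasp point.
Start: joints at [-59.868, 20.546, 0.682, 0, -70.136, -16.507], TCP at [0.159, -0.656, 0.246] pointing down, gripper open.
Joint ranges: [-176.03, 176.03], [-82.01, 121.73], [-58.28, 71.71], [-173.87, 95.51], [-174.79, -0.11], [-173.66, 173.66]. Speed limits (degrees/s): [136.94, 136.94, 172.46, 180, 180, 180].

## Interface

Orientations are given as [roll, pitch, yaw] about the fixed x, y, z axes, in that order (R = Rz(yaw) Ry(pitch) Rx(roll)).
In Python, from plant import get_state, capture, close_job gives the robot as it stands.
- The arm moves only by the tool apply_moves, never from a script. Its argument "targets" is a list of rows, each a list of 7 numbers: the opening, from 0 (shut) to 1 (fully open), then the shift along the tool's x, y, z normalised to -1 to 1, where 1 is 1000 mm, then the turn, a rotation vector about the tool's x, y, z normalised to -1 to 1, where 1 is 90 degrees. In form: [[claw, tx, ty, tz, ax, ay, az], ...]. A call has 1 to 20 rows; each row shifts and turns the commanded pose from where the row before left it, along the tool's axes as they then stand; what a row does not reach is not made up. A row lasts 1/12 s, in which the tool goes at most 41.7 mm and 7.16 degrees, less where a joint would pass 70% of its speed; a pose out of reach is approached as far as the arm can. A call with a number of a shift or a turn outside -1 to 1 is refused whole. A call with a gripper value outside its range is refused whole. The fingers move at their own pace and stop on an object; "newtons" is the grip in N (left out, the last holds). Time passes only in rows, so rows that do not move let the fingers close. It gives the time, the measured TCP pose, the force, the opening and the grip force at its end, in the units of the state.
- get_state(): the state, without advancing time (a new reading comes with each control period).
- capture(name): name is "scene" or "top" or "wrist"; returns a dict with "frame" (384x512x3 uint8, red, green, blue), "range_z" (384x512 float32, m along the optical axis (not along the pixel's ray), 0 where there is no reading), "camera_matrix" (3x3 intrinsics, pixels), "k1" (the pictures are not rectified: a ray, as slopes to the right and down, at radius r is drawn at 1 + k1 r^2 times it, then the intrinsics apply), "T" (4x4, takes a point from camera to world coordinates). Camera axes: x right, y down, z forward; pixel columns grow to the right and rows downward; lengths in m; the calibration is good to about 2 mm. A picture is of the moment at which its call begins.
- close_job(): hands the job in; it is judged then, once.
The state is a dict: "time_s": time; "joints": joint angles; "qd": joint speeds; "joint_torque": joint torques, N m; "tcp_pos": TCP position; "eef_rot": TCP orientation; "contact_force": force on the tool from outside, world axes, zero at the start; "moment": the same for the moment, N m; "gripper_width": finger opening in m; "gripper_force": force on a finger pad.
Only numpy, scipy, OpenCV 4.12 (cv2) and the standard library are available. Lean on these libraries where they do the work, as an engineer would, in place of code of your own. Each camera call takes 0.05 s, during which the arm holds its last target. There are 200 camera calls.

## Working session

There is one attempt and no reset: what is moved stays moved. The work goes in short steps, Python scripts to look and compute and a tool call to move; the robot and the scene stay as the last step left them, time stands still between calls to the robot, and variables do not carry over. Pictures are saved under pics/ and viewed, at most 10 in all, crops included, and the job is handed in when it is done.

Besides the shell and the picture viewer there is one more tool, called as name(argument=value, ...) on one line, values as JSON. apply_moves: Moves the arm, as the interface text tells. Scaled input: -1 to 1 covers 1000 mm each way for a shift and 90 degrees each way for a turn. Its arguments: {"type":"object","properties":{"targets":{"type":"array","items":{"type":"array","items":{"type":"number"}}},"newtons":{"type":"number"}},"required":["targets"]}

```bash
mkdir -p pics; cat > h.py <<'E'
import numpy as np, cv2
from plant import get_state, capture, close_job
def unproj(c,u,v,d=None):
    """pixel+depth -> world; depth from image median if None"""
    K=c["camera_matrix"];k1=c["k1"]
    p=cv2.undistortPoints(np.array([[[u,v]]],float),K,np.array([k1,0,0,0,0.]))[0,0]
    if d is None:
        w=c["range_z"][int(v)-1:int(v)+2,int(u)-1:int(u)+2];w=w[w>0];d=np.median(w) if w.size else 0
    return (c["T"]@np.array([p[0]*d,p[1]*d,d,1]))[:3]
def cloud(c):
    h,w=c["range_z"].shape
    g=np.stack(np.meshgrid(np.arange(w),np.arange(h)),-1).reshape(-1,1,2).astype(float)
    p=cv2.undistortPoints(g,c["camera_matrix"],np.array([c["k1"],0,0,0,0.]))[:,0]
    d=c["range_z"].reshape(-1)
    X=np.c_[p*d[:,None],d]@c["T"][:3,:3].T+c["T"][:3,3]
    X[d==0]=np.nan
    return X.reshape(h,w,3)
def save(c,n,box=None,s=1):
    f=c["frame"][:,:,::-1]
    if box: f=f[box[1]:box[3],box[0]:box[2]]
    cv2.imwrite("pics/"+n,cv2.resize(f,None,fx=s,fy=s,interpolation=cv2.INTER_CUBIC))
E
python3 - <<'E'
from h import *
import pickle
print(get_state())
cs={n:capture(n) for n in("scene","top","wrist")}
pickle.dump(cs,open("c0.pkl","wb"))
ims=[cs[n]["frame"][:,:,::-1] for n in("scene","top","wrist")]
save(cs["scene"],"s0.png",None,1.5);save(cs["top"],"t0.png",None,1.5)
for n in cs: print(n,cs[n]["T"].round(3).tolist(),cs[n]["camera_matrix"].tolist(),cs[n]["k1"])
E
```

```text
{'time_s': 0.0, 'joints': array([-5.98676092e+01,  2.05910738e+01,  6.33183519e-01, -2.15299213e-02,
       -7.01373574e+01, -1.65082555e+01]), 'qd': array([ 0.11571059, -0.03062972,  0.01663123,  0.00313405, -0.04004132,
        0.03598156]), 'joint_torque': array([ 7.48235880e-05, -5.82715237e+01,  2.93063557e+01,  6.99765980e+00,
        6.99490993e-03, -1.30438784e-04]), 'tcp_pos': array([ 0.15887972, -0.65554424,  0.24461784]), 'eef_rot': array([ 1.79902927e+02, -7.66259395e-03, -1.66383190e+02]), 'contact_force': array([ 0.67187768, -0.70920734, -0.19486607]), 'moment': array([-0.03622206,  0.00121268, -0.02551381]), 'gripper_force': 0.0, 'gripper_width': 0.0877711251093832}
scene [[-0.725, 0.485, -0.488, 1.065], [0.688, 0.532, -0.494, 0.511], [0.02, -0.694, -0.719, 0.838], [0.0, 0.0, 0.0, 1.0]] [[422.45078412081347, 0.0, 251.1530841325215], [0.0, 422.45078412081347, 188.32665690533628], [0.0, 0.0, 1.0]] -0.02245053707974878
top [[0.029, -0.988, 0.153, 0.362], [-0.999, -0.032, -0.015, -0.008], [0.019, -0.152, -0.988, 1.21], [0.0, 0.0, 0.0, 1.0]] [[356.55643583500034, 0.0, 255.93383639349503], [0.0, 356.55643583500034, 187.24825628909642], [0.0, 0.0, 1.0]] -0.0746580867340876
wrist [[-0.235, 0.93, 0.284, 0.081], [0.972, 0.224, 0.069, -0.673], [0.001, 0.292, -0.956, 0.383], [0.0, 0.0, 0.0, 1.0]] [[301.05696881463894, 0.0, 253.01508985348693], [0.0, 301.05696881463894, 193.73041695261665], [0.0, 0.0, 1.0]] 0.0032993102713052623
```

View pics/s0.png

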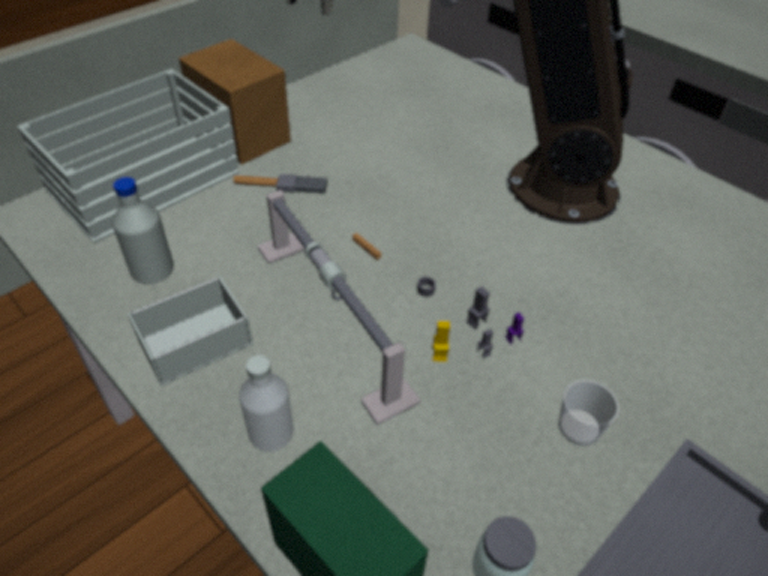

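View pics/t0.png

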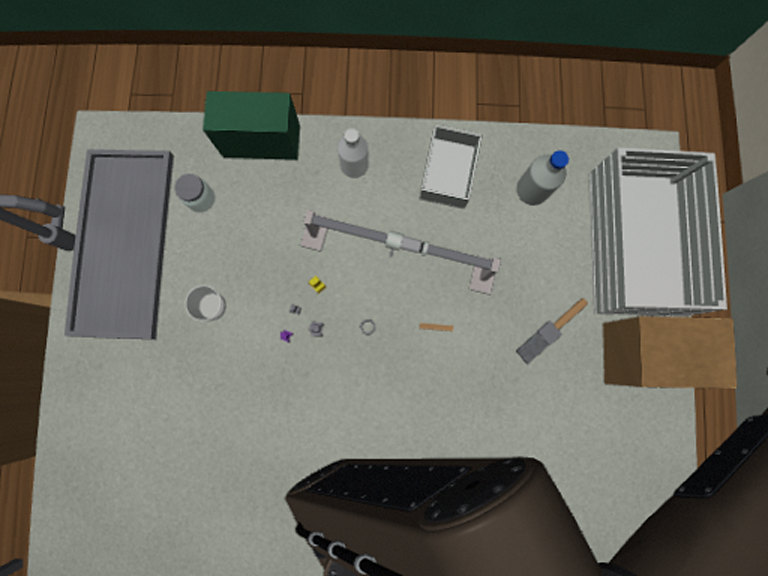

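Scene view: larger dark grey clip at (480,307), small grey one at (486,343), purple at (516,327) and yellow at (443,340). The same four in the top view are at (316,328), (295,309), (286,336) and (317,284). The larger grey one fits the description. In the top view the rail runs from (313,220) to (493,263), with the sleeve at (395,241) and the stop tube on its right up to about (427,248). I'll confirm in a crop and measure.

```bash
python3 - <<'E'
from h import *
import pickle
cs=pickle.load(open("c0.pkl","rb"))
a=cs["scene"]["frame"][190:250,280:360,::-1];b=cs["top"]["frame"][180:240,180:260,::-1]
cv2.imwrite("pics/crop0.png",np.hstack([cv2.resize(i,(400,300),interpolation=cv2.INTER_CUBIC) for i in(a,b)]))
for n,bx in(("scene",(308,188,330,222)),("top",(203,211,220,226))):
    X=cloud(cs[n])[bx[1]:bx[3],bx[0]:bx[2]].reshape(-1,3);X=X[X[:,2]>0.02]
    print(n,"clip n",len(X),"max z",X[:,2].max().round(4))
    for lo,hi in((.02,.04),(.045,.078),(.078,.09)):
        S=X[(X[:,2]>lo)&(X[:,2]<hi)]
        if len(S): print(lo,len(S),S.mean(0).round(4),S.min(0).round(4),S.max(0).round(4))
for n,ends in(("scene",[(285,207),(383,340)]),("top",[(320,221),(485,261)])):
    C=cloud(cs[n]);us=np.linspace(0,1,34)
    print(n)
    for t in us:
        u,v=(np.array(ends[0])*(1-t)+np.array(ends[1])*t)/1.5
        w=C[int(v)-8:int(v)+9,int(u)-8:int(u)+9].reshape(-1,3);w=w[(w[:,2]>.1)&(w[:,2]<.16)]
        if len(w): i=w[:,2].argmax();print(w[i].round(3),end=" ")
    print()
C={n:cloud(cs[n]) for n in("scene","top")}
for n,pts in(("scene",dict(ring=(426,287),peg=(367,246),cup=(588,408))),("top",dict(ring=(368,327),peg=(436,327),cup=(205,303),small=(295,309),yellow=(317,284),purple=(286,336),brush=(545,335),sleeve=(395,240)))):
    for k,(u,v) in pts.items(): print(n,k,C[n][int(v/1.5),int(u/1.5)].round(3))
E
```

```text
scene clip n 229 max z 0.083
0.02 82 [0.4421 0.1257 0.0327] [0.42   0.1096 0.0204] [0.451  0.137  0.0393]
0.045 95 [0.4432 0.1306 0.0608] [0.429  0.1115 0.0455] [0.4811 0.1788 0.0767]
0.078 38 [0.4358 0.1237 0.0805] [0.4281 0.114  0.078 ] [0.4426 0.1326 0.083 ]
top clip n 69 max z 0.0854
0.02 32 [0.4313 0.1177 0.0355] [0.4196 0.1081 0.0311] [0.4467 0.1317 0.0391]
0.045 11 [0.432  0.1158 0.0668] [0.4255 0.1086 0.0487] [0.4397 0.1273 0.0774]
0.078 24 [0.4325 0.1183 0.0799] [0.4268 0.1105 0.078 ] [0.4397 0.1267 0.0854]
scene
[ 0.578 -0.243  0.138] [ 0.577 -0.241  0.135] [ 0.586 -0.195  0.134] [ 0.586 -0.195  0.134] [ 0.586 -0.195  0.134] [ 0.6   -0.137  0.133] [ 0.604 -0.104  0.138] [ 0.601 -0.1    0.138] [ 0.601 -0.1    0.138] [ 0.601 -0.1    0.138] [ 0.601 -0.1    0.138] [ 0.619 -0.053  0.14 ] [ 0.624 -0.047  0.14 ] [ 0.624 -0.047  0.14 ] [ 0.62  -0.03   0.141] [ 0.62  -0.03   0.141] [ 0.62  -0.03   0.141] [ 0.62  -0.03   0.141] [ 0.62  -0.03   0.141] [ 0.62  -0.027  0.14 ] [ 0.626 -0.026  0.138] [ 0.627 -0.007  0.133] [ 0.627 -0.007  0.133] [0.632 0.018 0.132] [0.644 0.062 0.134] [0.
[... 575 characters left out ...]
56  0.14 ] [ 0.599 -0.103  0.138] [ 0.599 -0.103  0.138] [ 0.599 -0.103  0.138] [ 0.599 -0.103  0.138] [ 0.599 -0.103  0.138] [ 0.59  -0.147  0.132] [ 0.587 -0.168  0.133] [ 0.587 -0.168  0.133] [ 0.587 -0.168  0.133] [ 0.587 -0.168  0.133] [ 0.587 -0.168  0.133] [ 0.578 -0.196  0.133] [ 0.578 -0.196  0.133] [ 0.56  -0.242  0.137] [ 0.557 -0.251  0.139] 
scene ring [0.437 0.005 0.001]
scene peg [ 0.457 -0.135  0.018]
scene cup [0.453 0.359 0.017]
top ring [ 0.442  0.008 -0.002]
top peg [ 0.446 -0.144  0.015]
top cup [0.485 0.382 0.001]
top small [0.473 0.168 0.052]
top yellow [0.529 0.12  0.062]
top purple [0.413 0.183 0.061]
top brush [ 0.435 -0.39   0.02 ]
top sleeve [ 0.613 -0.044  0.137]
```

View pics/crop0.png

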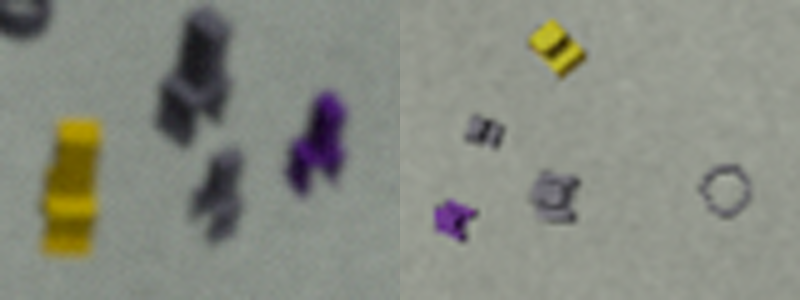

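The crop confirms it: the big grey clip is the one at left-crop (200,75) and right-crop (556,195), about (0.434, 0.120). Its smaller grey twin is at left-crop (222,195). I'm moving above it for a closer look.

apply_moves(targets=[[0.7, -0.0235, 0.0273, 0, 0, 0, 0], [0.7, -0.0235, 0.0273, 0, 0, 0, 0], [0.7, -0.0235, 0.0273, 0, 0, 0, 0], [0.7, -0.0235, 0.0273, 0, 0, 0, 0], [0.7, -0.0235, 0.0273, 0, 0, 0, 0], [0.7, -0.0235, 0.0273, 0, 0, 0, 0], [0.7, -0.0235, 0.0273, 0, 0, 0, 0], [0.7, -0.0235, 0.0273, 0, 0, 0, 0], [0.7, -0.0216, 0.0339, 0, 0, 0, 0], [0.7, -0.0216, 0.0339, 0, 0, 0, 0], [0.7, -0.0216, 0.0339, 0, 0, 0, 0], [0.7, -0.0216, 0.0339, 0, 0, 0, 0], [0.7, -0.0216, 0.0339, 0, 0, 0, 0], [0.7, -0.0216, 0.0339, 0, 0, 0, 0], [0.7, -0.0216, 0.0339, 0, 0, 0, 0], [0.7, -0.0216, 0.0339, 0, 0, 0, 0], [0.7, -0.0216, 0.0339, 0, 0, 0, 0], [0.7, -0.0216, 0.0339, 0, 0, 0, 0]])

```text
time_s: 1.65
tcp_pos: [0.4202, -0.017, 0.2459]
eef_rot: [180.0, 0.1, -166.3]
contact_force: [1.3, 0.4, 0.2]
gripper_width: 0.0615
gripper_force: 0.0
```

apply_moves(targets=[[0.7, -0.0092, 0.0325, 0.0175, 0, 0, 0], [0.7, -0.0092, 0.0325, 0.0175, 0, 0, 0], [0.7, -0.0092, 0.0325, 0.0175, 0, 0, 0], [0.7, -0.0092, 0.0325, 0.0175, 0, 0, 0], [0.7, 0, 0, 0, 0, 0, 0], [0.7, 0, 0, 0, 0, 0, 0]])

```text
time_s: 2.15
tcp_pos: [0.4248, 0.1169, 0.1745]
eef_rot: [-179.9, -0.1, -166.2]
contact_force: [-0.1, 0.0, 0.5]
gripper_width: 0.0612
gripper_force: 0.0
```

```bash
python3 - <<'E'
from h import *
import pickle
s=get_state();print(s["tcp_pos"],s["eef_rot"],s["joints"].round(1),s["contact_force"])
c=capture("wrist");pickle.dump(c,open("c1.pkl","wb"));save(c,"w1.png",None,1.5)
X=cloud(c);T=cv2.inRange(X[:,:,2].astype(np.float32),.074,.1)
n,l,st,ce=cv2.connectedComponentsWithStats(T)
for i in range(1,n):
    if st[i,4]>60: 
        P=X[l==i];r=cv2.minAreaRect((P[:,:2]*1000).astype(np.float32));print(st[i],ce[i].round(1),np.median(P,0).round(4),r)
E
```

```text
[0.42477622 0.11692369 0.17447554] [-1.79930926e+02 -1.44760089e-01 -1.66199610e+02] [  41.2    1.8  -33.4   -0.   -55.1 -117.4] [-0.09098033  0.00836048  0.47209678]
[244 204  27  22 412] [257.4 214.7] [0.4332 0.124  0.0791] ((433.9742126464844, 124.24162292480469), (20.058313369750977, 14.347065925598145), 87.70234680175781)
[223 303  26  21 360] [235.8 313.3] [0.5323 0.1283 0.0791] ((533.863037109375, 128.11148071289062), (14.293607711791992, 21.48841094970703), 43.24955749511719)
```

View pics/w1.png

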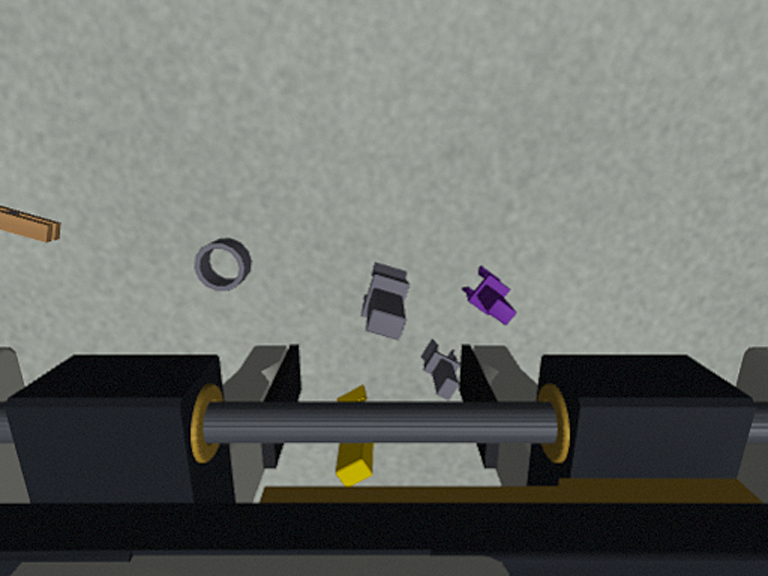

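The close view shows the target clip's tab top at (386,322), bore axis about 88° in world, tab centre (0.434, 0.124). The fingers clear the neighbours at a 40 mm opening. I'm turning, descending and gripping along the bore.

apply_moves(targets=[[0.45, 0, 0, 0, 0, 0, 0.0567], [0.45, 0, 0, 0, 0, 0, 0.0567], [0.45, 0, 0, 0, 0, 0, 0.0567], [0.45, -0.009, 0.0073, 0.012, 0, 0, 0], [0.45, 0, 0, 0.025, 0, 0, 0], [0.45, 0, 0, 0.025, 0, 0, 0], [0.45, 0, 0, 0.025, 0, 0, 0], [0.45, 0, 0, 0.0245, 0, 0, 0], [0.45, 0, 0, 0, 0, 0, 0], [0.45, 0, 0, 0, 0, 0, 0]])

```text
time_s: 3.03
tcp_pos: [0.4345, 0.1217, 0.0642]
eef_rot: [-179.9, -0.1, 178.2]
contact_force: [0.8, 0.3, 0.5]
gripper_width: 0.0393
gripper_force: 0.0
```

apply_moves(targets=[[0.1, 0, 0, 0, 0, 0, 0], [0.1, 0, 0, 0, 0, 0, 0], [0.1, 0, 0, 0, 0, 0, 0], [0.1, 0, 0, 0, 0, 0, 0], [0.1, 0, 0, 0, 0, 0, 0], [0.1, 0, 0, 0, 0, 0, 0]], newtons=40)

```text
time_s: 3.53
tcp_pos: [0.4354, 0.1234, 0.0651]
eef_rot: [179.9, 0.1, 178.4]
contact_force: [-1.1, -0.7, 8.5]
gripper_width: 0.0199
gripper_force: 40.0
```

The tab is gripped at 19.9 mm. Next I lift, carry it over the right-hand stretch, turn along the rod and look.

apply_moves(targets=[[0.1, 0, 0, -0.04, 0, 0, 0], [0.1, 0, 0, -0.04, 0, 0, 0], [0.1, 0, 0, -0.04, 0, 0, 0], [0.1, 0, 0, -0.04, 0, 0, 0], [0.1, 0, 0, -0.04, 0, 0, 0], [0.1, -0.0216, -0.0336, 0, 0, 0, 0], [0.1, -0.0216, -0.0336, 0, 0, 0, 0], [0.1, -0.0216, -0.0336, 0, 0, 0, 0], [0.1, -0.0216, -0.0336, 0, 0, 0, 0], [0.1, -0.0216, -0.0336, 0, 0, 0, 0], [0.1, -0.0216, -0.0336, 0, 0, 0, 0], [0.1, -0.0216, -0.0336, 0, 0, 0, 0], [0.1, -0.0216, -0.0336, 0, 0, 0, 0], [0.1, -0.0216, -0.0336, 0, 0, 0, 0], [0.1, 0, 0, 0, 0, 0, 0.0645], [0.1, 0, 0, 0, 0, 0, 0.0645], [0.1, 0, 0, 0, 0, 0, 0], [0.1, 0, 0, 0, 0, 0, 0]])

```text
time_s: 5.03
tcp_pos: [0.6198, -0.185, 0.2638]
eef_rot: [-180.0, -0.0, 166.9]
contact_force: [0.2, 1.0, -0.4]
gripper_width: 0.0193
gripper_force: 40.0
```

```bash
python3 - <<'E'
from h import *
import pickle
s=get_state();print(s["tcp_pos"],s["eef_rot"],s["joints"].round(1),s["contact_force"],s["gripper_width"])
c={n:capture(n) for n in("wrist","top","scene")};pickle.dump(c,open("c2.pkl","wb"));save(c["wrist"],"w2.png",None,1.5)
E
```

```text
[ 0.61983052 -0.18504133  0.26375403] [-1.79999987e+02 -4.25801763e-02  1.66869438e+02] [   0.6   17.4   -1.5   -0.   -71.1 -103.7] [ 0.16019106  1.01593753 -0.41716501] 0.019323475308013212
```

View pics/w2.png

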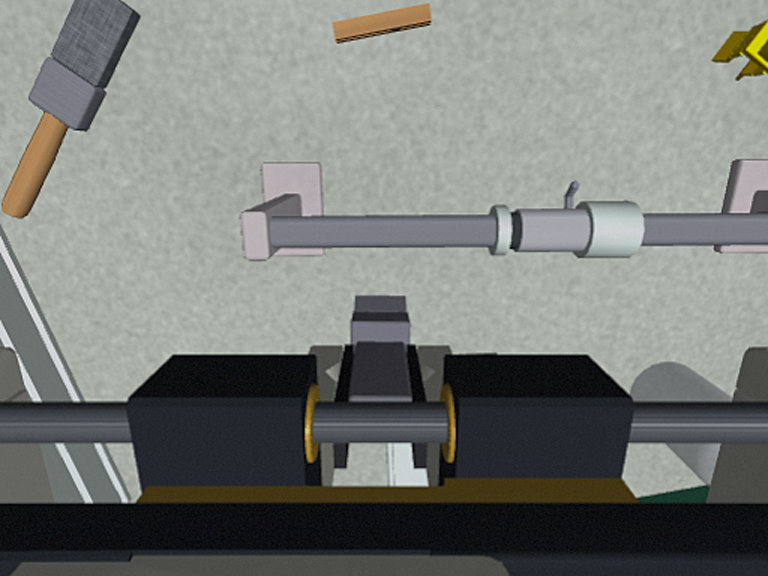

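The wrist view shows the rod running level from (275,230) to (495,230), the white sprung ring at (503,230), the tube out to (585,230) and the sleeve at (613,230). The clip is in the jaws at (381,340). Next is the rod axis.

```bash
python3 - <<'E'
from h import *
import pickle
cs=pickle.load(open("c2.pkl","rb"));c=cs["wrist"];X=cloud(c)
# rod bare stretch: upper & lower silhouette, centre ray intersect z=.12
g=cv2.cvtColor(c["frame"],cv2.COLOR_RGB2GRAY)
mid=[]
for u in range(195,325,5):
    col=X[125:185,u,2];v=np.where((col>.1)&(col<.15))[0]+125
    if len(v): mid.append((u,v.min(),v.max(),np.nanmax(col)))
mid=np.array(mid);print(mid[::5].round(3))
def atz(u,v,z):
    a=unproj(c,u,v,1.);o=c["T"][:3,3];return o+(a-o)*(z-o[2])/(a[2]-o[2])
P=np.array([atz(u,(a+b)/2,.12) for u,a,b,_ in mid])
k=np.polyfit(P[:,1],P[:,0],1);print("rod x=%.4f*y+%.4f"%tuple(k),"ang",np.degrees(np.arctan(k[0])),"resid",np.abs(P[:,0]-np.polyval(k,P[:,1])).max())
d=np.array([k[0],1,0])/np.hypot(k[0],1)
# depth check and other views
for n in cs:
    Y=cloud(cs[n]).reshape(-1,3);q=Y[:,0]-np.polyval(k,Y[:,1])
    R=Y[(abs(q)<.03)&(Y[:,2]>.118)&(Y[:,2]<.135)&(Y[:,1]>-.22)&(Y[:,1]<-.13)]
    if len(R)>20: print(n,len(R),"perp mean",(R[:,0]-np.polyval(k,R[:,1])).mean().round(4),"ztop",np.percentile(R[:,2],95).round(4), "slope",np.polyfit(R[:,1],R[:,0],1).round(4))
for nm,u in dict(postR=268,ringR=497,ringL=511,sleeveR=582,sleeveL=641).items():
    p=atz(u/1.5,230/1.5,.12+(.016 if 'p' not in nm else 0)); print(nm,p.round(4), "s",round(float(p@d),4))
t=get_state()["tcp_pos"]; print("tcp s",t@d,"perp",(t[0]-np.polyval(k,t[1]))*np.cos(np.arctan(k[0])))
print('yaw',get_state()["eef_rot"],c["T"][:3,:3].round(3))
E
```

```text
[[1.95e+02 1.44e+02 1.64e+02 1.31e-01]
 [2.20e+02 1.44e+02 1.64e+02 1.29e-01]
 [2.45e+02 1.44e+02 1.64e+02 1.31e-01]
 [2.70e+02 1.43e+02 1.64e+02 1.30e-01]
 [2.95e+02 1.43e+02 1.64e+02 1.30e-01]
 [3.20e+02 1.43e+02 1.63e+02 1.30e-01]]
rod x=0.2270*y+0.6276 ang 12.7900558520035 resid 0.0003234022851043017
wrist 2141 perp mean -0.0011 ztop 0.1296 slope [0.2272 0.6265]
top 189 perp mean -0.0023 ztop 0.1314 slope [0.2225 0.6246]
scene 195 perp mean 0.0038 ztop 0.1316 slope [0.2131 0.629 ]
postR [ 0.5712 -0.2444  0.12  ] s -0.1119
ringR [ 0.6004 -0.1081  0.136 ] s 0.0275
ringL [ 0.6023 -0.1     0.136 ] s 0.0358
sleeveR [ 0.6119 -0.0592  0.136 ] s 0.0778
sleeveL [ 0.6198 -0.0253  0.136 ] s 0.1126
tcp s -0.04266568625505546 perp 0.033376691500151975
yaw [1.79993998e+02 1.56226593e-02 1.66895924e+02] [[ 0.228  0.931  0.284]
 [ 0.974 -0.218 -0.067]
 [-0.001  0.292 -0.957]]
```

apply_moves(targets=[[0.1, 0.0324, 0.0087, 0, 0, 0, 0], [0.1, 0, 0, 0.03, 0, 0, 0], [0.1, 0, 0, 0.025, 0, 0, 0], [0.1, 0, 0, 0.012, 0, 0, 0], [0.1, 0, 0, 0, 0, 0, 0], [0.1, 0, 0, 0, 0, 0, 0]])

```text
time_s: 5.68
tcp_pos: [0.5905, -0.1688, 0.1973]
eef_rot: [-180.0, -0.0, 166.8]
contact_force: [0.2, -0.5, -0.6]
gripper_width: 0.0199
gripper_force: 40.0
```

```bash
python3 - <<'E'
from h import *
import pickle
s=get_state();t=s["tcp_pos"];k=(.227,.6276);print(t,s["eef_rot"],s["contact_force"],"perp",(t[0]-np.polyval(k,t[1]))*.975,"s",t@[.2214,.9752,0])
a=capture("scene");b=capture("wrist");pickle.dump(dict(scene=a,wrist=b),open("c3.pkl","wb"))
# project TCP into scene to centre a crop
def pr(c,p):
    q=np.linalg.inv(c["T"])@np.r_[p,1];return cv2.projectPoints(q[:3].reshape(1,1,3),np.zeros(3),np.zeros(3),c["camera_matrix"],np.array([c["k1"],0,0,0,0.]))[0].ravel()
u,v=pr(a,t).astype(int);print(u,v)
A=cv2.resize(a["frame"][max(v-30,0):v+70,u-50:u+50,::-1],(400,400),interpolation=cv2.INTER_CUBIC)
B=cv2.resize(b["frame"][130:330,150:350,::-1],(400,400),interpolation=cv2.INTER_CUBIC)
cv2.imwrite("pics/c3.png",np.hstack([A,B]))
E
```

```text
[ 0.59046216 -0.16880368  0.19729267] [-1.79973467e+02 -2.84009401e-02  1.66822712e+02] [ 0.2336266  -0.51064436 -0.55671226] perp 0.001151079514615555 s -0.03388902919372566
195 128
```

View pics/c3.png

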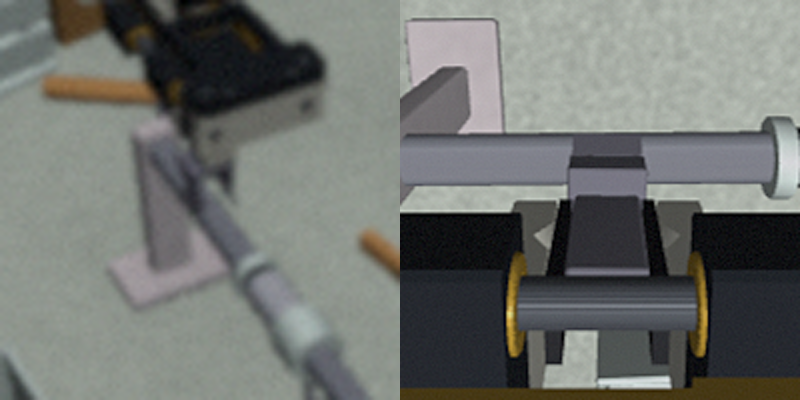

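The left crop shows the clip hanging just over the rod. In the right crop it is square to the rod at (607,165), with the ring at (783,160). Pressing down in small steps.

apply_moves(targets=[[0.1, 0, 0, 0.0025, 0, 0, 0], [0.1, 0, 0, 0.0025, 0, 0, 0], [0.1, 0, 0, 0.0025, 0, 0, 0], [0.1, 0, 0, 0.0025, 0, 0, 0], [0.1, 0, 0, 0, 0, 0, 0]])

```text
time_s: 6.2
tcp_pos: [0.5902, -0.1691, 0.1865]
eef_rot: [-180.0, -0.0, 166.7]
contact_force: [-0.3, -0.4, -1.0]
gripper_width: 0.0198
gripper_force: 40.0
```

apply_moves(targets=[[0.1, 0, 0, 0.0025, 0, 0, 0], [0.1, 0, 0, 0.0025, 0, 0, 0], [0.1, 0, 0, 0, 0, 0, 0]])

```text
time_s: 6.45
tcp_pos: [0.5906, -0.1692, 0.1818]
eef_rot: [-180.0, 0.0, 166.7]
contact_force: [-0.5, -0.7, -0.3]
gripper_width: 0.0202
gripper_force: 40.0
```

apply_moves(targets=[[0.1, 0, 0, 0.0025, 0, 0, 0], [0.1, 0, 0, 0.0025, 0, 0, 0], [0.1, 0, 0, 0, 0, 0, 0]])

```text
time_s: 6.7
tcp_pos: [0.5909, -0.1692, 0.1773]
eef_rot: [-180.0, 0.1, 166.7]
contact_force: [-0.0, -0.0, 2.8]
gripper_width: 0.0194
gripper_force: 40.0
```

apply_moves(targets=[[0.1, 0, 0, 0.0015, 0, 0, 0], [0.1, 0, 0, 0.0015, 0, 0, 0], [0.1, 0, 0, 0, 0, 0, 0]])

```text
time_s: 6.95
tcp_pos: [0.5904, -0.1691, 0.1737]
eef_rot: [180.0, -0.0, 166.7]
contact_force: [0.1, -0.3, 1.4]
gripper_width: 0.0196
gripper_force: 40.0
```

apply_moves(targets=[[0.1, 0, 0, 0.0015, 0, 0, 0], [0.1, 0, 0, 0.0015, 0, 0, 0], [0.1, 0, 0, 0, 0, 0, 0]])

```text
time_s: 7.2
tcp_pos: [0.5902, -0.169, 0.1702]
eef_rot: [180.0, -0.1, 166.7]
contact_force: [0.4, 0.3, -1.7]
gripper_width: 0.0198
gripper_force: 40.0
```

apply_moves(targets=[[0.1, 0, 0, 0.0015, 0, 0, 0], [0.1, 0, 0, 0.0015, 0, 0, 0], [0.1, 0, 0, 0, 0, 0, 0]])

```text
time_s: 7.45
tcp_pos: [0.5903, -0.1691, 0.1675]
eef_rot: [-180.0, -0.0, 166.7]
contact_force: [0.9, 0.1, -2.6]
gripper_width: 0.0195
gripper_force: 40.0
```

apply_moves(targets=[[0.1, 0, 0, 0.0015, 0, 0, 0], [0.1, 0, 0, 0, 0, 0, 0]])

```text
time_s: 7.62
tcp_pos: [0.5904, -0.1691, 0.1662]
eef_rot: [-180.0, -0.0, 166.7]
contact_force: [0.8, -0.1, -2.2]
gripper_width: 0.0193
gripper_force: 40.0
```

apply_moves(targets=[[0.1, 0, 0, 0.001, 0, 0, 0], [0.1, 0, 0, 0, 0, 0, 0]])

```text
time_s: 7.78
tcp_pos: [0.5905, -0.1691, 0.1654]
eef_rot: [180.0, -0.0, 166.7]
contact_force: [-0.3, 0.0, -1.2]
gripper_width: 0.0198
gripper_force: 40.0
```

apply_moves(targets=[[0.1, 0, 0, 0.001, 0, 0, 0], [0.1, 0, 0, 0, 0, 0, 0]])

```text
time_s: 7.95
tcp_pos: [0.5906, -0.1691, 0.1649]
eef_rot: [-180.0, 0.0, 166.7]
contact_force: [-1.3, 0.1, 1.8]
gripper_width: 0.0194
gripper_force: 40.0
```

apply_moves(targets=[[0.1, 0, 0, 0.001, 0, 0, 0], [0.1, 0, 0, 0, 0, 0, 0]])

```text
time_s: 8.12
tcp_pos: [0.5906, -0.1692, 0.1648]
eef_rot: [-180.0, 0.0, 166.7]
contact_force: [-2.3, 2.3, 8.2]
gripper_width: 0.0199
gripper_force: 40.0
```

apply_moves(targets=[[0.1, 0, 0, 0.0005, 0, 0, 0], [0.1, 0, 0, 0, 0, 0, 0], [0.1, 0, 0, 0, 0, 0, 0], [0.1, 0, 0, 0, 0, 0, 0]])

```text
time_s: 8.45
tcp_pos: [0.5907, -0.1692, 0.1648]
eef_rot: [-180.0, 0.1, 166.7]
contact_force: [-4.2, 2.5, 11.8]
gripper_width: 0.0199
gripper_force: 40.0
```

The clip is home: the height stays at 0.1648 while the force builds to 12 N. I'll ease off the down-force and slide toward the ring.

apply_moves(targets=[[0.1, 0, 0, -0.0018, 0, 0, 0], [0.1, 0, 0, 0, 0, 0, 0]])

```text
time_s: 8.62
tcp_pos: [0.5906, -0.1691, 0.165]
eef_rot: [180.0, 0.0, 166.7]
contact_force: [-0.1, 0.4, -0.7]
gripper_width: 0.0197
gripper_force: 40.0
```

apply_moves(targets=[[0.1, 0, 0.002, 0, 0, 0, 0], [0.1, 0, 0.002, 0, 0, 0, 0], [0.1, 0, 0.002, 0, 0, 0, 0], [0.1, 0, 0.002, 0, 0, 0, 0], [0.1, 0, 0.002, 0, 0, 0, 0]])

```text
time_s: 9.03
tcp_pos: [0.5926, -0.1602, 0.1649]
eef_rot: [-179.9, -0.0, 166.7]
contact_force: [-0.9, -5.0, 1.0]
gripper_width: 0.0197
gripper_force: 40.0
```

apply_moves(targets=[[0.1, 0, 0.002, 0, 0, 0, 0], [0.1, 0, 0.002, 0, 0, 0, 0], [0.1, 0, 0.002, 0, 0, 0, 0], [0.1, 0, 0.002, 0, 0, 0, 0], [0.1, 0, 0.002, 0, 0, 0, 0]])

```text
time_s: 9.45
tcp_pos: [0.5949, -0.1505, 0.1649]
eef_rot: [-179.9, -0.0, 166.7]
contact_force: [-1.2, -5.0, 1.4]
gripper_width: 0.0198
gripper_force: 40.0
```

apply_moves(targets=[[0.1, 0, 0.002, 0, 0, 0, 0], [0.1, 0, 0.002, 0, 0, 0, 0], [0.1, 0, 0.002, 0, 0, 0, 0], [0.1, 0, 0.002, 0, 0, 0, 0], [0.1, 0, 0.002, 0, 0, 0, 0]])

```text
time_s: 9.87
tcp_pos: [0.5971, -0.1408, 0.1649]
eef_rot: [-179.9, -0.0, 166.7]
contact_force: [-1.2, -5.7, 2.7]
gripper_width: 0.0197
gripper_force: 40.0
```

apply_moves(targets=[[0.1, 0, 0.0015, 0, 0, 0, 0], [0.1, 0, 0.0015, 0, 0, 0, 0], [0.1, 0, 0.0015, 0, 0, 0, 0], [0.1, 0, 0.0015, 0, 0, 0, 0], [0.1, 0, 0.0015, 0, 0, 0, 0], [0.1, 0, 0.0015, 0, 0, 0, 0]])

```text
time_s: 10.37
tcp_pos: [0.5991, -0.1321, 0.1649]
eef_rot: [-179.9, -0.0, 166.7]
contact_force: [-1.5, -5.2, 2.0]
gripper_width: 0.0196
gripper_force: 40.0
```

apply_moves(targets=[[0.1, 0, 0.001, 0, 0, 0, 0], [0.1, 0, 0.001, 0, 0, 0, 0], [0.1, 0, 0.001, 0, 0, 0, 0], [0.1, 0, 0.001, 0, 0, 0, 0]])

```text
time_s: 10.7
tcp_pos: [0.6, -0.1282, 0.1649]
eef_rot: [-179.9, -0.0, 166.7]
contact_force: [-0.9, -5.9, 1.5]
gripper_width: 0.0194
gripper_force: 40.0
```

```bash
python3 - <<'E'
from h import *
s=get_state();t=s["tcp_pos"];print(t,s["contact_force"],"s",t@[.2214,.9752,0],"F",s["contact_force"]@[.2214,.9752,0])
c=capture("wrist");save(c,"w4.png",(150,130,350,280),4)
E
```

```text
[ 0.60002454 -0.12821042  0.16486093] [-0.91598043 -5.93487994  1.48759953] s 0.00781463469792179 F -5.9904929890095175
```

View pics/w4.png

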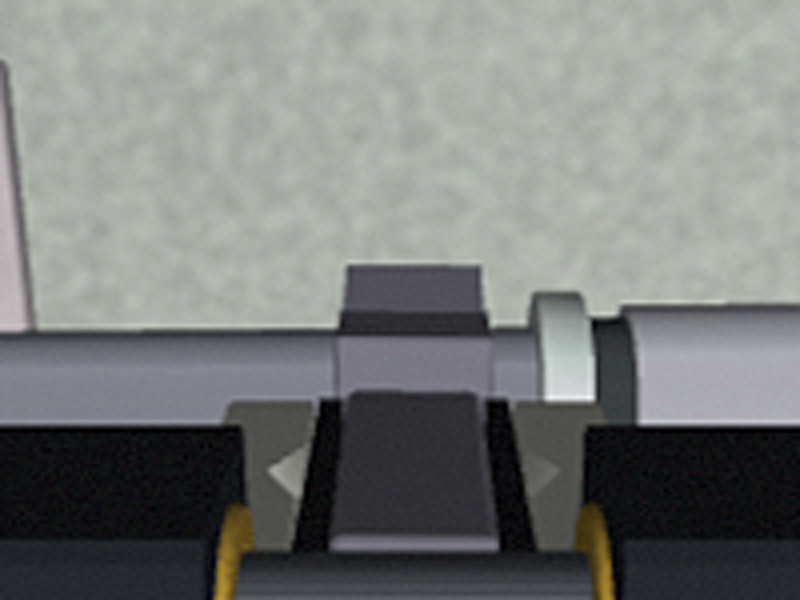

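The gap from the clip's edge (490,360) to the ring's face (538,350) is about 7.5 mm. Approaching in small steps.

apply_moves(targets=[[0.1, 0, 0.001, 0, 0, 0, 0], [0.1, 0, 0.001, 0, 0, 0, 0], [0.1, 0, 0.001, 0, 0, 0, 0], [0.1, 0, 0.001, 0, 0, 0, 0], [0.1, 0, 0.001, 0, 0, 0, 0]])

```text
time_s: 11.17
tcp_pos: [0.6011, -0.1234, 0.1649]
eef_rot: [-179.9, -0.1, 166.7]
contact_force: [-0.4, -5.9, 0.7]
gripper_width: 0.0199
gripper_force: 40.0
```

apply_moves(targets=[[0.1, 0, 0.0005, 0, 0, 0, 0], [0.1, 0, 0.0005, 0, 0, 0, 0]])

```text
time_s: 11.33
tcp_pos: [0.6013, -0.1224, 0.1649]
eef_rot: [-179.9, -0.1, 166.7]
contact_force: [-2.1, -5.6, 2.1]
gripper_width: 0.0197
gripper_force: 40.0
```

apply_moves(targets=[[0.1, 0, 0.0005, 0, 0, 0, 0], [0.1, 0, 0.0005, 0, 0, 0, 0]])

```text
time_s: 11.5
tcp_pos: [0.6016, -0.1215, 0.1649]
eef_rot: [-179.9, -0.1, 166.7]
contact_force: [-1.0, -5.3, 2.3]
gripper_width: 0.0194
gripper_force: 40.0
```

apply_moves(targets=[[0.1, 0, 0.0005, 0, 0, 0, 0], [0.1, 0, 0.0005, 0, 0, 0, 0]])

```text
time_s: 11.67
tcp_pos: [0.6018, -0.1205, 0.1649]
eef_rot: [-179.9, -0.1, 166.7]
contact_force: [-1.3, -5.2, 1.8]
gripper_width: 0.02
gripper_force: 40.0
```

apply_moves(targets=[[0.1, 0, 0.0005, 0, 0, 0, 0], [0.1, 0, 0.0005, 0, 0, 0, 0]])

```text
time_s: 11.83
tcp_pos: [0.602, -0.1196, 0.1649]
eef_rot: [-179.9, -0.1, 166.7]
contact_force: [-1.4, -6.1, 1.8]
gripper_width: 0.0196
gripper_force: 40.0
```

```bash
python3 - <<'E'
from h import *
s=get_state();t=s["tcp_pos"];print(t,s["contact_force"],"s",t@[.2214,.9752,0],"F",s["contact_force"]@[.2214,.9752,0])
c=capture("wrist");save(c,"w5.png",(150,130,350,280),4)
E
```

```text
[ 0.60202768 -0.11960538  0.16488809] [-1.35665493 -6.05074982  1.79562884] s 0.016649762646577693 F -6.201054621971162
```

View pics/w5.png

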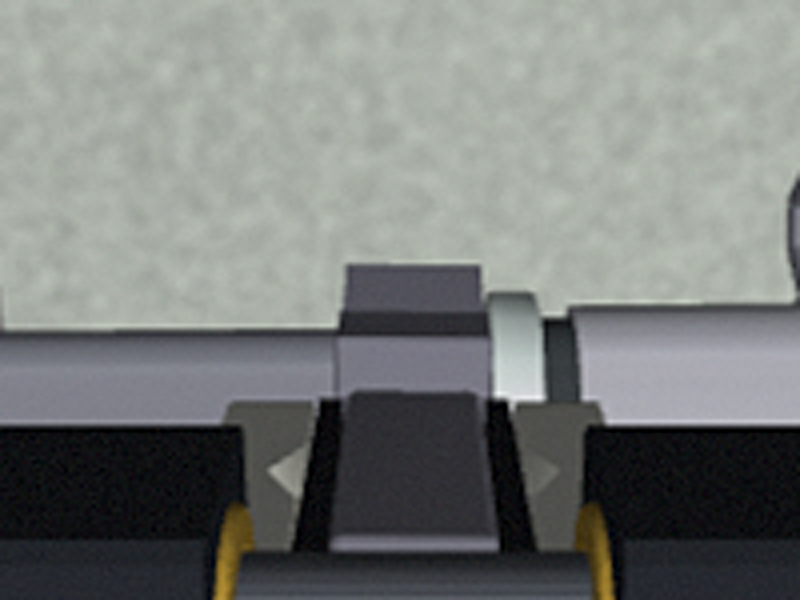

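The clip's edge at (490,350) just meets the ring, and the spring gap (545–577) is hardly closed. Pressing on about 3 mm.

apply_moves(targets=[[0.1, 0, 0.0005, 0, 0, 0, 0], [0.1, 0, 0.0005, 0, 0, 0, 0], [0.1, 0, 0.0005, 0, 0, 0, 0]])

```text
time_s: 12.13
tcp_pos: [0.6023, -0.1183, 0.1649]
eef_rot: [-179.9, -0.1, 166.7]
contact_force: [-0.7, -7.5, 2.2]
gripper_width: 0.0198
gripper_force: 40.0
```

apply_moves(targets=[[0.1, 0, 0.0005, 0, 0, 0, 0], [0.1, 0, 0.0005, 0, 0, 0, 0], [0.1, 0, 0.0005, 0, 0, 0, 0]])

```text
time_s: 12.38
tcp_pos: [0.6026, -0.1169, 0.1649]
eef_rot: [-179.9, -0.1, 166.7]
contact_force: [-1.7, -6.2, 2.9]
gripper_width: 0.0197
gripper_force: 40.0
```

```bash
python3 - <<'E'
from h import *
s=get_state();t=s["tcp_pos"];print(t,s["contact_force"],"s",t@[.2214,.9752,0],"F",s["contact_force"]@[.2214,.9752,0])
c=capture("wrist");save(c,"w6.png",(150,130,350,280),4)
E
```

```text
[ 0.60264148 -0.11693163  0.16490046] [-1.68602576 -6.18727978  2.85958856] s 0.019393101125475987 F -6.407121344613064
```

View pics/w6.png

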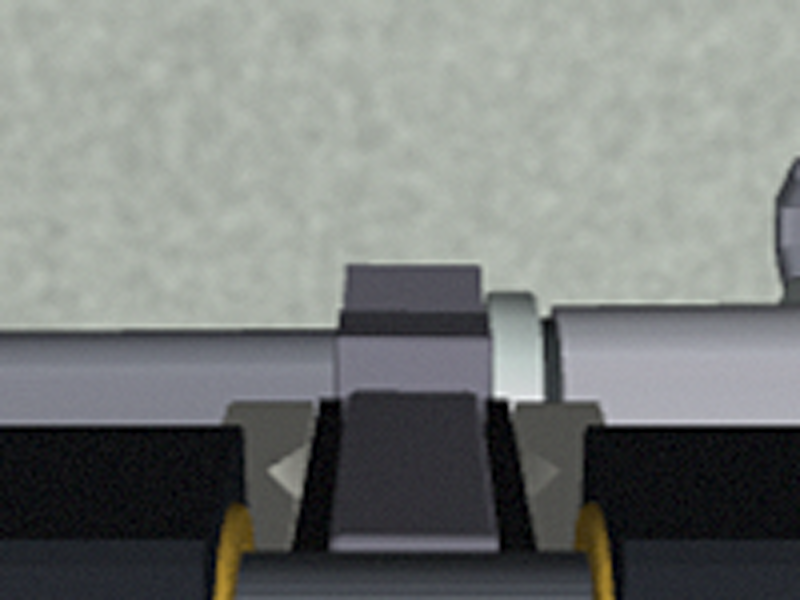

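The spring gap has narrowed from 33 to about 15 px, so the ring is compressed about 3 mm (roughly 1.4 N). I'll hold, relieve the arm's push and let go.

apply_moves(targets=[[0.1, 0, 0, 0, 0, 0, 0], [0.1, 0, 0, 0, 0, 0, 0], [0.1, 0, 0, 0, 0, 0, 0], [0.1, 0, -0.0006, 0, 0, 0, 0], [0.1, 0, 0, 0, 0, 0, 0], [0.1, 0, 0, 0, 0, 0, 0]])

```text
time_s: 12.93
tcp_pos: [0.6026, -0.1169, 0.1649]
eef_rot: [-179.9, -0.0, 166.7]
contact_force: [-2.0, -5.9, 2.6]
gripper_width: 0.0199
gripper_force: 40.0
```

apply_moves(targets=[[0.4, 0, 0, 0, 0, 0, 0], [0.4, 0, 0, 0, 0, 0, 0], [0.4, 0, 0, 0, 0, 0, 0], [0.4, 0, 0, 0, 0, 0, 0], [0.4, 0, 0, 0, 0, 0, 0], [0.4, 0, 0, 0, 0, 0, 0]])

```text
time_s: 13.43
tcp_pos: [0.6031, -0.1159, 0.1648]
eef_rot: [180.0, 0.0, 166.7]
contact_force: [0.1, 0.6, 0.3]
gripper_width: 0.0351
gripper_force: 0.0
```

apply_moves(targets=[[0.4, 0, 0, -0.01, 0, 0, 0], [0.4, 0, 0, -0.02, 0, 0, 0], [0.4, 0, 0, -0.03, 0, 0, 0], [0.4, 0, 0, -0.03, 0, 0, 0], [0.4, 0, 0, 0, 0, 0, 0], [0.4, 0, 0, 0, 0, 0, 0]])

```text
time_s: 13.93
tcp_pos: [0.6042, -0.1161, 0.2579]
eef_rot: [179.9, 0.3, 166.7]
contact_force: [-0.3, 0.1, -0.8]
gripper_width: 0.0352
gripper_force: 0.0
```

```bash
python3 - <<'E'
from h import *
s=get_state();print(s["tcp_pos"],s["contact_force"])
c=capture("wrist");save(c,"w7.png",(150,120,350,270),4)
E
```

```text
[ 0.60417096 -0.11614622  0.25789133] [-0.28981443  0.08319151 -0.76250808]
```

View pics/w7.png

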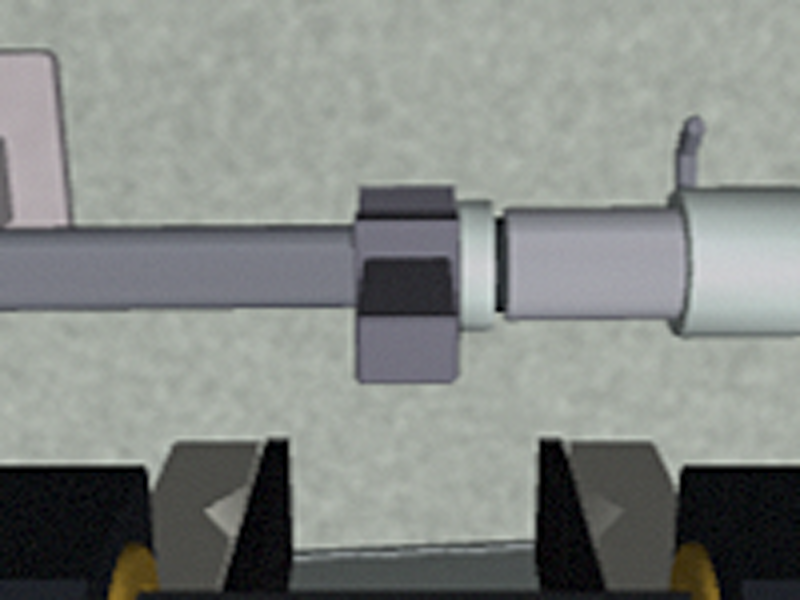

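The clip sits upright on the rod at (408,290), flush against the ring at (478,265). The spring gap (496–507) is still partly closed, and the gripper is clear. Handing in.

```bash
python3 -c "
from plant import close_job
print(close_job())"
```

```text
the job is handed in; nothing more can be done
None
```

The larger grey clip is snapped onto the right-hand stretch of the rail, slid until it pressed the sprung ring in about 3 mm (roughly 1.4 N), let go there, and the job is handed in; no verdict came back.

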